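Press the filter holder's cap home in the locking clamp

TASK

Pick up the filter holder by its tang and lay its round head squarely on the anvil of the open locking clamp, under the jaw. Push the clamp's handle down until it locks over centre by itself and the jaw has pressed the cap home, let go, then flick the release lever at the tail of the clamp so that the handle springs open. Leave the holder lying free on the anvil, do not press the cap with the fingers, and do not disturb the other things on the bench.

Things in the scene. Friction and masses are not known exactly. Their poses are not given: they have to be found in the camera images.
- holder: loose white plastic filter holder, 130 g: a round head 64 mm across and 24 mm high, with a flat straight tang along its +x. Origin: centre of the head's underside; z up. The tang is 20 mm wide (y), from 8 to 24 mm above the underside, and ends 122 mm from the head's centre.
- tang (a point): grasp point in the middle of the holder's tang, 85 mm along the holder's +x from the head's centre, 16 mm above the underside
- cap: steel disc, 52 mm across, plugged in the top of the holder's head, slides only along the head's axis. Origin: centre of the cap's top face. It starts 31 mm above the holder's underside (proud) and is home at 26 mm; takes about 9 N to push in and stays where it is left.
- clamp: steel bench-mounted clamp like locking pliers, bolted down, 280 mm long, base plate 74 mm wide. Origin: on the bench under the anvil's centre; z up. +x points out of the mouth: the holder goes in from there, its tang pointing out along +x; the handles run to -x. Two small stops stand behind the anvil at x = -32 mm, 12 mm above it.
- anvil (a point): centre of the anvil's flat round top, 52 mm across, 30 mm above the bench; axes as the clamp's
- jaw: the clamp's upper jaw with its sprung round foot, which comes down on the middle of the anvil. Origin: jaw pivot, at clamp x = -65 mm, z = 62 mm. Open, its foot is about 50 mm above the anvil, and it rises to 125 mm above the bench and reaches to clamp x = +12 mm.
- handle (a joint): hinge of the moving handle, rad: 0 open (sprung; slopes up to its tail at 0.75 rad), 0.60 dead centre, 0.75 locked (level, at its stop). Pivot along the clamp's y at clamp x = -101 mm, z = 80 mm; bar 22 mm wide, 14 mm thick, 108 mm long. Needs about 10 N, at most 15, pressed at 90 mm from the pivot. It stays locked only when the jaw grips a part; otherwise it springs open.
- handle_press (a point): point to press on the moving handle: on its top face, 90 mm from the pivot (18 mm from the tail end); moves with the handle. When open at clamp x = -162 mm, z = 147 mm, when locked at x = -191 mm, z = 88 mm. Its z axis is normal to the handle's top face.
- release (a joint): hinge of the release lever, rad: 0 at rest (sprung), 0.5 fully pressed. Pressed with the handle locked, its inner end kicks the handle up past dead centre at about 0.2 to 0.3 rad, after which the handle springs open. Pivot along the clamp's y at clamp x = -190 mm, z = 56 mm.
- release_press (a point): centre of the top face of the release lever's pad (30 mm by 26 mm), which sticks out behind the tail of the handles at clamp x = -240 mm, 68 mm above the bench; pressed down 10 to 15 mm (5 to 10 N) it releases the clamp; it meets its stop at about 23 mm.
- flask: bystander: amber jar with a stopper, 68 mm across, 110 mm high, origin under its centre
- beaker: bystander: glass beaker, 68 mm across, 80 mm high, origin under its centre
- spatula: bystander: spatula lying flat, 190 mm long along its x, origin at its middle on the bench
- dish: bystander: flat clear dish, 92 mm across, 17 mm high, origin under its centre
- lids: bystander: stack of blue round lids, 94 mm across, 79 mm high, origin under its centre
- vial: bystander: small jar, 36 mm across, 75 mm high, origin under its centre
Things that resemble listed ones, but are neither listed nor needed, are in the scene too. Of the things shaped like the holder, the white one is meant.

How it is judged:
On the way, in this order (a step that is already met when the one before it is completed fails the run):
1. the holder's head lies on the anvil of the open clamp, cap still proud (horizontal distance between holder and anvil below 0.01 m and z of holder in the frame of anvil between -0.004 and 0.004 m and angle between holder's own z axis and vertical below 0.1 rad and value of joint handle below 0.3 rad and z of cap in the frame of holder above 0.029 m), for 0.2 s.
2. the clamp is locked past centre onto the holder with the fingers off it, the cap pressed home (horizontal distance between holder and anvil below 0.01 m and z of holder in the frame of anvil between -0.004 and 0.004 m and angle between holder's own z axis and vertical below 0.1 rad and z of cap in the frame of holder below 0.0275 m and value of joint handle above 0.68 rad and contact force between jaw and holder above 10 N and contact force between the fingers and anything else below 0.3 N), for 0.2 s.
3. the release lever is pressed while the handle is still closed (value of joint release above 0.12 rad and value of joint handle above 0.4 rad).
At the end, for the whole second after the job is handed in: Clamp open (handle below 0.15 rad, release lever below 0.1 rad), jaw off the holder, holder at rest flat on the anvil: head centre within 10 mm of the anvil centre, underside within 4 mm of its top, tilt under 0.1 rad, cap top at most 27.5 mm above the holder's underside (horizontal distance between holder and anvil below 0.01 m and z of holder in the frame of anvil between -0.004 and 0.004 m and angle between holder's own z axis and vertical below 0.1 rad and z of cap in the frame of holder below 0.0275 m and value of joint handle below 0.15 rad and value of joint release below 0.1 rad and contact force between jaw and holder below 0.2 N and linear speed of holder below 0.02 m/s); the robot touches nothing.
It fails at once if the fingers press on the cap (contact force between the fingers and cap above 2 N).
It fails at once if a bystander is shifted by more than 30 mm or knocked over (distance of any of flask, beaker, spatula, dish, lids, vial from where it was at the start of the episode above 0.03 m or angle between any of flask, beaker, spatula, dish, lids, vial's own z axis and vertical above 0.6 rad).
It also fails if it takes over 54 s, if anything falls off the work surface, if the arm or the gripper's body presses on something with over 40 N, if the wrist force passes 120 N, or if a joint passes its speed limit or range.

ROBOT

A 7-joint arm with a two-finger parallel gripper is mounted at the origin on the work surface. World frame = base frame: x ahead of the robot, y to its left, z up, the work surface at z = 0. Lengths are in m, angles in rad, forces in N, time in s.
With the tool pointing down it reaches from about 0.425 to 0.875 m from the base axis. Payload 4.7 kg.
Tool frame: the origin (TCP) lies midway between the tips of the shut fingers; the grasp point (between the pads) lies 19 mm behind it; z points along the fingers, y is the direction in which the jaws open and shut (so a half turn about z gives the same grasp; the last joint's range is limited). The gripper opens to 87 mm and grips with 3 to 60 N. Pads are 19 mm wide; open, the fingers measure 117 mm over their backs; the gripper's body (75 mm by 190 mm) begins 51 mm behind the grasp point.
Start: joints at [1.216, 0.321, -0.07, 1.45, 0.023, 1.371, -0.057], TCP at [0.234, -0.606, 0.223] pointing down, gripper open.
Joint ranges: [-2.86, 2.86], [-0.3, 2.09], [-1.38, 1.24], [0.06, 2.45], [-1.56, 4.7], [0.09, 2.05], [-2.69, 2.69]. Speed limits (rad/s): [2.57, 2.57, 3.14, 3.14, 3.14, 3.14, 3.14].

INTERFACE

Orientations are given as a rotation vector (axis times angle).
In Python, from bench import * gives the robot as it stands. The module is installed in compiled form; this text tells all that it offers.
- The arm moves only by the tool play_rows, never from a script. Its argument "series" is one flat list of numbers, 7 for each row, row after row: the opening in per cent of the stroke, from 0 (shut) to 100 (fully open), then the shift along the tool's x, y, z in m, then the turn, a rotation vector about the tool's x, y, z in degrees. In form: [fingers, tx, ty, tz, rx, ry, rz, fingers, tx, ty, tz, rx, ry, rz, ...]. A call has 1 to 10 rows; each row is the pose to reach, as a shift and turn from the pose commanded when the call began, along the tool's axes at that moment; what a row does not reach only later rows make up. A row lasts 1/12 s, in which the tool goes at most 41.7 mm and 7.16 degrees, less where a joint would pass 70% of its speed; a pose out of reach is approached as far as the arm can. A call with a gripper value outside its range is refused whole. The fingers move at their own pace and stop on an object; "force" is the grip in N (left out, the last holds). Time passes only in rows, so rows that repeat a pose let the fingers close. It gives the time, the measured TCP pose, the force and the opening at its end, in the units of the state.
- get_state(): the state, without advancing time (a new reading comes with each control period).
- get_image(name): name is "scene" or "side" or "wrist"; returns a dict with "frame" (384x512x3 uint8, red, green, blue), "fx", "fy", "cx", "cy" (pixels), "D" ([k1, k2, p1, p2, k3] as OpenCV has them; the pictures are not rectified), "R" (3x3) and "t" (3): a world point X has camera coordinates R X + t. Camera axes: x right, y down, z forward; pixel columns grow to the right and rows downward; lengths in m; the calibration is good to about 2 mm. A picture is of the moment at which its call begins. There is no depth.
- close_job(): hands the job in, once; it reports no verdict.
The state is a dict: "time": time; "joint_positions": joint angles; "qd": joint speeds; "joint_torque": joint torques, N m; "position": TCP position; "tool_rot": TCP orientation; "ft_force": force on the tool from outside, world axes, zero at the start; "torque": the same for the moment, N m; "grip_width": opening from 0.0 (shut) to 1.0 (fully open).
Only numpy, scipy, OpenCV 4.12 (cv2) and the standard library are available. Lean on these libraries where they do the work, as an engineer would, in place of code of your own. Each camera call takes 0.05 s, during which the arm holds its last target.

## Working session

There is one attempt and no reset: what is moved stays moved. The work goes in short steps, Python scripts to look and compute and a tool call to move; the robot and the scene stay as the last step left them, time stands still between calls to the robot, and variables do not carry over. Pictures are saved under pics/ and viewed, and the job is handed in when it is done.

Besides the shell and the picture viewer there is one more tool, called after "Call:" as name(argument=value, ...), one argument or row to a line, values as JSON. play_rows: Moves the arm, as the interface text tells. Its arguments: {"type":"object","properties":{"series":{"type":"array"},"force":{"type":"number"}},"required":["series"]}

```bash
mkdir -p pics; python3 - <<'E'
from bench import *
import cv2,pickle
print(get_state())
d={}
for n in("scene","side","wrist"):
    i=get_image(n);d[n]=i;cv2.imwrite(f"pics/{n}0.png",i["frame"][:,:,::-1]);print(n,i["fx"],i["fy"],i["cx"],i["cy"],i["D"],i["R"],i["t"])
pickle.dump(d,open("i0.pkl","wb"))
E
```

```text
{'time': 0.0, 'joint_positions': array([ 1.21610791,  0.32180011, -0.07008995,  1.4516739 ,  0.02261789,
        1.3707725 , -0.05686788]), 'qd': array([-0.00037966,  0.00088124,  0.00072456, -0.00085288,  0.00111603,
       -0.000372  , -0.0003947 ]), 'joint_torque': array([ 5.02724124e-04, -4.91292429e+01, -4.03718837e-01, -3.12524736e+01,
       -6.39852695e-02,  4.38840862e-02,  1.73047692e-04]), 'position': array([ 0.23407011, -0.60580837,  0.22147696]), 'tool_rot': array([-3.08653395e+00, -5.75792103e-01,  7.11102079e-04]), 'ft_force': array([-0.07467932, -0.37302644, -0.29109156]), 'torque': array([-0.04921725,  0.00058977, -0.00783866]), 'grip_width': 0.9943221152052333}
scene 491.8360785723878 491.8360785723878 256.3418874940905 193.5365677469145 [-0.12645464  0.          0.          0.          0.        ] [[-0.14770531  0.98885185  0.0188458 ]
 [ 0.7618418   0.1259065  -0.63540902]
 [-0.6306982  -0.07949577 -0.77194573]] [ 0.07210931 -0.40509717  2.15800037]
side 358.05281937335127 358.05281937335127 262.3383044901435 190.35800122453293 [-0.09484706  0.          0.          0.          0.        ] [[-0.86410419 -0.50328508 -0.00529873]
 [-0.36200449  0.62878092 -0.6881768 ]
 [ 0.34968085 -0.59273829 -0.72552369]] [0.53949703 0.28780222 0.8376381 ]
wrist 273.74000075668556 273.74000075668556 257.3074293800729 193.20003151754 [-0.02681813  0.          0.          0.          0.        ] [[ 0.3611687  -0.93249867 -0.00184649]
 [-0.89012787 -0.34534671  0.29733486]
 [-0.27790203 -0.10574443 -0.95477148]] [-0.64954611 -0.0363292   0.39150609]
```

View pics/scene0.png

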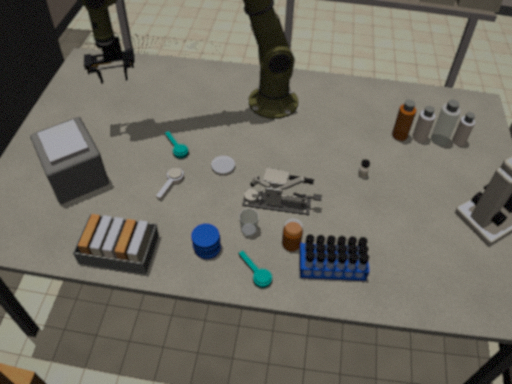

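View pics/side0.png

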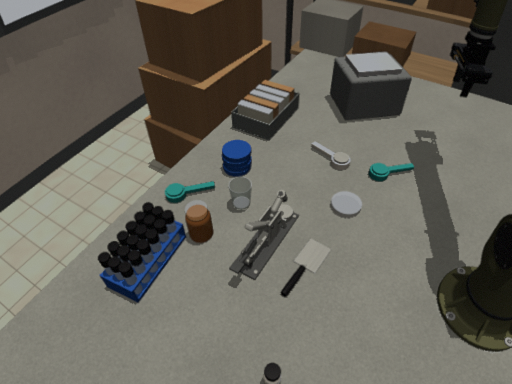

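View pics/wrist0.png

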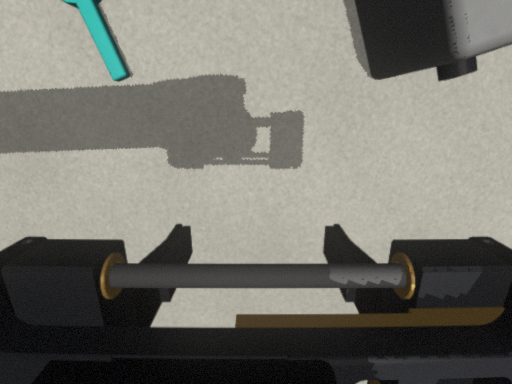

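The candidates shaped like the holder in the scene view are teal at (177,146), teal at (258,272) and white at (172,182), which is (335,155) in the side view. The white one fits the description. I'll enlarge it and the clamp.

```bash
cat > h.py <<'E'
import numpy as np,cv2,pickle
def K(i): return np.array([[i["fx"],0,i["cx"]],[0,i["fy"],i["cy"]],[0,0,1.]])
def proj(i,X):
    X=np.atleast_2d(np.asarray(X,float)); return cv2.projectPoints(X,cv2.Rodrigues(np.array(i["R"]))[0],np.array(i["t"]),K(i),np.array(i["D"]))[0][:,0]
def onz(i,uv,z):
    u=cv2.undistortPoints(np.array([[uv]],float),K(i),np.array(i["D"]))[0,0]
    R=np.array(i["R"]);d=R.T@np.array([u[0],u[1],1]);c=-R.T@np.array(i["t"])
    return c+d*(z-c[2])/d[2]
def crop(i,box,s,fn):
    x0,y0,x1,y1=box; c=i["frame"][y0:y1,x0:x1,::-1]; cv2.imwrite(fn,cv2.resize(c,None,fx=s,fy=s,interpolation=cv2.INTER_CUBIC))
E
python3 - <<'E'
from h import *
d=pickle.load(open("i0.pkl","rb"))
crop(d["scene"],(145,120,335,260),4,"pics/c1.png")
crop(d["side"],(215,130,365,290),3.6,"pics/c2.png")
for n,uv in(("scene",(176,174)),("scene",(161,195)),("side",(341,160)),("side",(315,147))): print(n,uv,onz(d[n],uv,.024))
E
```

```text
scene (176, 174) [ 0.50541288 -0.30374345  0.024     ]
scene (161, 195) [ 0.61362072 -0.33212327  0.024     ]
side (341, 160) [ 0.50025791 -0.30266339  0.024     ]
side (315, 147) [ 0.60238535 -0.32058277  0.024     ]
```

View pics/c1.png

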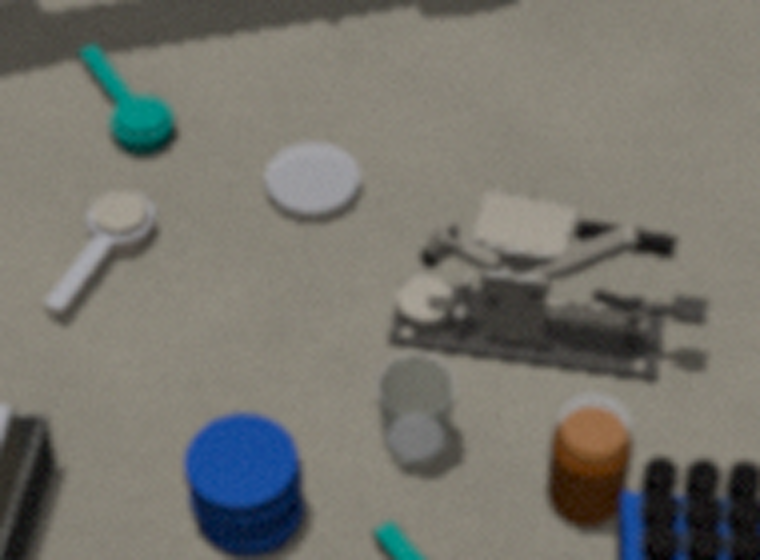

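View pics/c2.png

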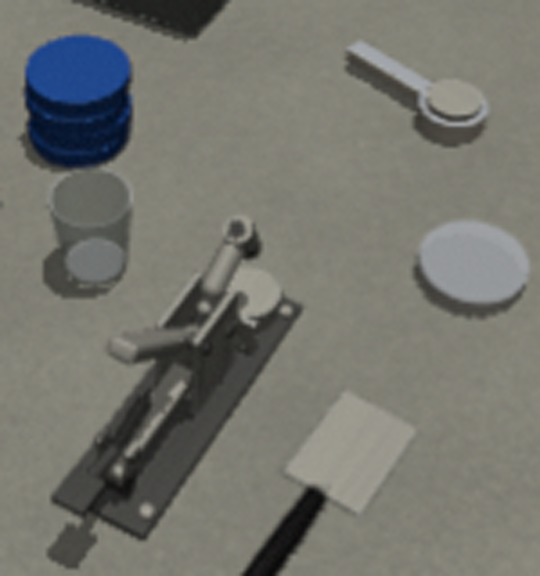

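```bash
python3 - <<'E'
from h import *
d=pickle.load(open("i0.pkl","rb"))
def s(x,y,z,t): print(t,"scene",onz(d["scene"],(145+x/4,120+y/4),z).round(4))
def e(x,y,z,t): print(t,"side",onz(d["side"],(215+x/3.6,130+y/3.6),z).round(4))
s(424,299,.03,"anvil");e(257,294,.03,"anvil")
s(690,307,.068,"padA");s(688,358,.068,"padB");e(70,545,.068,"pad");e(70,545,.0,"padsh")
s(120,212,.031,"cap");e(454,97,.031,"cap")
s(57,307,.016,"tangend");e(353,48,.024,"tangend")
for a,b in((390,345),(655,378),(660,315),(398,310)): s(a,b,.005,"plate")
for a,b in((52,500),(145,538),(302,305)): e(a,b,.005,"plate")
s(655,243,.12,"blk");s(435,250,.11,"blk");s(630,237,.147,"handletail");e(122,345,.157,"handletail")
e(350,450,0,"spat blade");s(525,222,0,"blade")
E
```

```text
anvil scene [ 0.564  -0.0088  0.03  ]
anvil side [ 0.5516 -0.0111  0.03  ]
padA scene [0.5656 0.2283 0.068 ]
padB scene [0.6227 0.2306 0.068 ]
pad side [0.5444 0.2647 0.068 ]
padsh side [0.5689 0.2351 0.    ]
cap scene [ 0.5071 -0.3064  0.031 ]
cap side [ 0.5035 -0.3092  0.031 ]
tangend scene [ 0.6165 -0.339   0.016 ]
tangend side [ 0.6164 -0.3353  0.024 ]
plate scene [ 0.6018 -0.0337  0.005 ]
plate scene [0.6004 0.2065 0.005 ]
plate scene [0.5271 0.2052 0.005 ]
plate scene [ 0.5605 -0.0332  0.005 ]
plate side [0.598  0.2135 0.005 ]
plate side [0.5247 0.2062 0.005 ]
plate side [ 0.5235 -0.0382  0.005 ]
blk scene [0.542  0.1901 0.12  ]
blk scene [0.5728 0.0014 0.11  ]
handletail scene [0.5626 0.1676 0.147 ]
handletail side [0.5618 0.1671 0.157 ]
spat blade side [0.4323 0.0653 0.    ]
blade scene [0.4298 0.0683 0.    ]
```

```bash
cat >> h.py <<'E'
from scipy.spatial.transform import Rotation as Ro
def target(yaw,tilt=0.):  # tool x at yaw, z down; tilt deg about tool y
    a=np.radians(yaw); x=np.array([np.cos(a),np.sin(a),0]);z=np.array([0,0,-1.]);y=np.cross(z,x)
    return Ro.from_matrix(np.c_[x,y,z])*Ro.from_euler('y',tilt,degrees=True)
def go(s,p,yaw,tilt=0.):
    R0=Ro.from_rotvec(s["tool_rot"]); T=target(yaw,tilt)
    print("shift",(R0.inv().apply(np.array(p)-s["position"])).round(4),"turn",np.degrees((R0.inv()*T).as_rotvec()).round(2))
def yawof(s):
    m=Ro.from_rotvec(s["tool_rot"]).as_matrix(); return np.degrees(np.arctan2(m[1,0],m[0,0])), m[:,2]
E
python3 - <<'E'
from h import *
from bench import *
d=pickle.load(open("i0.pkl","rb"));s=get_state()
R0=Ro.from_rotvec(s["tool_rot"])
w=d["wrist"];R=np.array(w["R"]);c=-R.T@w["t"]
print("cam in tool",R0.inv().apply(c-s["position"]),"axis in tool",R0.inv().apply(R[2]),"x",R0.inv().apply(R[0]))
print(yawof(s))
go(s,(.53,-.33,.23),165)
go(s,(.50,-.33,.23),120)
for n,uv in(("beaker",(248,228)),("flask",(291,240)),("lids",(206,245)),("vial",(364,175))):print(n,onz(d["scene"],uv,.03))
E
```

```text
cam in tool [ 0.08220288  0.00037385 -0.16169126] axis in tool [-2.97283071e-01 -1.70864456e-04  9.54789373e-01] x [7.13523825e-04 9.99999665e-01 4.01117737e-04]
(np.float64(21.13114884360328), array([-5.73286748e-04,  1.32795094e-03, -9.99998954e-01]))
shift [ 0.3754 -0.1507 -0.0081] turn [-4.0000e-02 -1.0000e-01 -1.4387e+02]
shift [ 0.3474 -0.1615 -0.0081] turn [-6.000e-02 -7.000e-02 -9.887e+01]
beaker [0.71129129 0.00381599 0.03      ]
flask [0.73706434 0.15493715 0.03      ]
lids [ 0.80281777 -0.12362212  0.03      ]
vial [0.39870137 0.39855455 0.03      ]
```

Call:
play_rows(
  series=[100,0.02,-0.01,0,0,0,-7,100,0.06,-0.025,0,0,0,-14,100,0.1,-0.04,0,0,0,-21,100,0.14,-0.055,0,0,0,-28,100,0.18,-0.07,0,0,0,-35,100,0.22,-0.085,0,0,0,-42,100,0.25,-0.1,0,0,0,-49,100,0.28,-0.112,0,0,0,-56,100,0.31,-0.124,0,0,0,-63,100,0.34,-0.136,0,0,0,-70],
)

```text
time: 0.98
position: [0.5033, -0.3554, 0.2224]
tool_rot: [-2.192, -2.25, 0.0]
ft_force: [0.1, -0.2, 0.0]
grip_width: 0.997
```

```bash
python3 - <<'E'
from h import *
from bench import *
s=get_state();print(s["time"],s["position"],yawof(s),s["joint_positions"])
go(s,(.58,-.327,.2),165)
E
```

```text
0.9833 [ 0.50330733 -0.35539923  0.22239139] (np.float64(91.49634535281946), array([-3.39652871e-04, -5.18089946e-05, -9.99999941e-01])) [ 0.9125029   0.27616905 -0.41446827  1.52901407  0.11273712  1.36033585
  0.51452605]
shift [0.0264 0.0774 0.0224] turn [-2.00e-02 -1.00e-02 -7.35e+01]
```

Call:
play_rows(
  series=[100,0.003,0.008,0,0,0,-7,100,0.006,0.016,0,0,0,-14,100,0.009,0.024,0,0,0,-21,100,0.012,0.032,0,0,0,-28,100,0.015,0.04,0,0,0,-35,100,0.018,0.048,0,0,0,-42,100,0.021,0.056,0,0,0,-49,100,0.024,0.064,0,0,0,-56,100,0.026,0.072,0,0,0,-63,100,0.026,0.077,0,0,0,-70],
)

```text
time: 1.82
position: [0.5796, -0.3284, 0.2221]
tool_rot: [-0.504, -3.101, -0.001]
ft_force: [0.0, 0.6, 0.9]
grip_width: 0.996
```

```bash
python3 - <<'E'
from h import *
from bench import *
s=get_state();print(s["time"],s["position"],yawof(s),s["joint_positions"])
i=get_image("wrist");pickle.dump(i,open("w1.pkl","wb"));cv2.imwrite("pics/w1.png",i["frame"][:,:,::-1])
E
```

```text
1.8167 [ 0.57960491 -0.32839247  0.22213004] (np.float64(161.54319995003326), array([-1.08131478e-04,  8.42564660e-04, -9.99999639e-01])) [ 0.91922922  0.41746409 -0.60293587  1.38929179  0.23443262  1.4069657
  1.56716021]
```

View pics/w1.png

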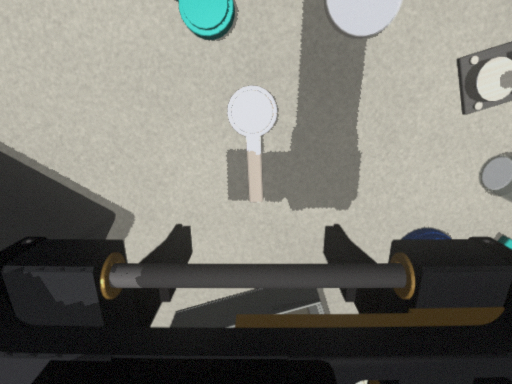

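The white holder's head is at (252,111) and its tang end at about (256,200). The anvil is at (496,79), at the image edge. Next I'll fit the holder.

```bash
python3 - <<'E'
from h import *
i=pickle.load(open("w1.pkl","rb"))
crop(i,(215,75,295,215),4,"pics/w1c.png")
crop(i,(440,30,512,130),5,"pics/w1d.png")
c=onz(i,(252,111),.028);e=onz(i,(256,200),.024);print(c,e,e-c,np.hypot(*(e-c)[:2]),np.degrees(np.arctan2(*(e-c)[1::-1])))
print("anvil",onz(i,(496,79),.03))
E
```

```text
[ 0.50311826 -0.30986272  0.028     ] [ 0.61713816 -0.34275687  0.024     ] [ 0.1140199  -0.03289415 -0.004     ] 0.11866997136693681 -16.092575296348254
anvil [ 0.55990897 -0.01277493  0.03      ]
```

View pics/w1c.png

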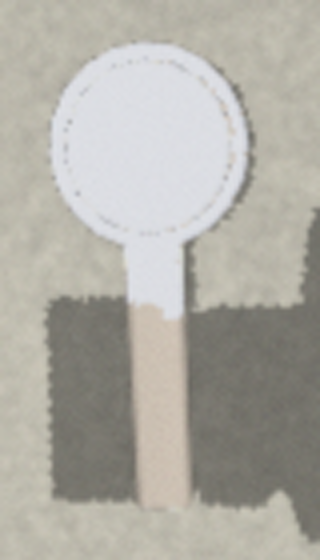

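View pics/w1d.png

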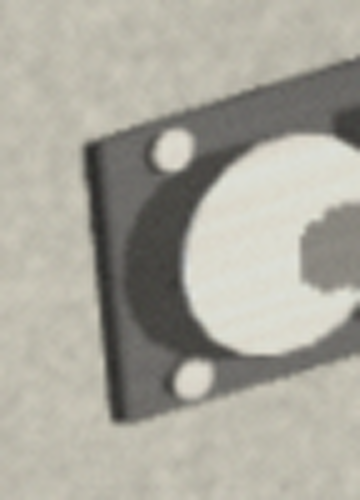

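```bash
python3 - <<'E'
from h import *
from bench import *
i=pickle.load(open("w1.pkl","rb"));d=pickle.load(open("i0.pkl","rb"))
print("box",onz(i,(130,215),.1),onz(i,(0,150),.1),onz(d["scene"],(107,185),0),onz(d["scene"],(88,130),.1))
c=onz(i,(252.3,110.7),.026);e=onz(i,(256.25,201.25),.024);print(c,e,np.hypot(*(e-c)[:2]),np.degrees(np.arctan2(*(e-c)[1::-1])))
s=get_state();print(s["position"])
go(s,(.585,-.333,.1),164)
go(s,(.585,-.333,.006),164)
E
```

```text
box [ 0.56508985 -0.47390562  0.1       ] [ 0.45410607 -0.57427615  0.1       ] [ 0.58138761 -0.55655276  0.        ] [ 0.40246514 -0.67733949  0.1       ]
[ 0.50289955 -0.3094285   0.026     ] [ 0.61898654 -0.34300893  0.024     ] 0.12084632115419551 -16.13354591169446
[ 0.58013668 -0.32847163  0.22188756]
shift [-0.006  -0.0029  0.1219] turn [ 0.07  0.   -2.14]
shift [-0.006  -0.003   0.2159] turn [ 0.07  0.   -2.14]
```

Call:
play_rows(
  series=[100,-0.006,-0.003,0.03,0,0,-2.2,100,-0.006,-0.003,0.065,0,0,-2.2,100,-0.006,-0.003,0.1,0,0,-2.2,100,-0.006,-0.003,0.135,0,0,-2.2,100,-0.006,-0.003,0.165,0,0,-2.2,100,-0.006,-0.003,0.185,0,0,-2.2,100,-0.006,-0.003,0.2,0,0,-2.2,100,-0.006,-0.003,0.21,0,0,-2.2,100,-0.006,-0.003,0.215,0,0,-2.2,100,-0.006,-0.003,0.215,0,0,-2.2],
)

```text
time: 2.7
position: [0.5834, -0.3342, 0.0071]
tool_rot: [-0.456, -3.108, -0.0]
ft_force: [0.1, -0.2, 0.2]
grip_width: 1.0
```

```bash
python3 - <<'E'
from h import *
from bench import *
s=get_state();print(s["time"],s["position"],yawof(s),s["ft_force"])
i=get_image("wrist");pickle.dump(i,open("w2.pkl","wb"));cv2.imwrite("pics/w2.png",i["frame"][:,:,::-1])
go(s,(.585,-.333,.006),164)
E
```

```text
2.7 [ 0.58340629 -0.33418361  0.00712694] (np.float64(163.28676557581844), array([-5.44921402e-04,  2.57378271e-04, -9.99999818e-01])) [ 0.09913812 -0.15322585  0.23259078]
shift [-0.0012  0.0016  0.0011] turn [ 0.01 -0.03 -0.71]
```

View pics/w2.png

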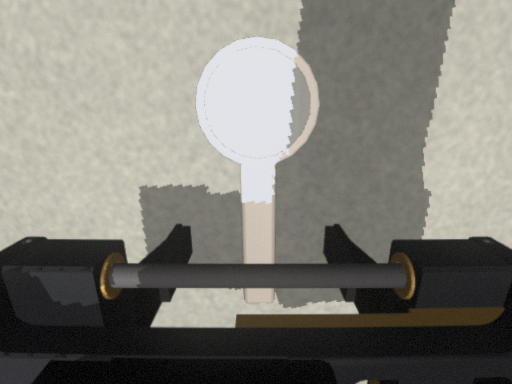

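The head is at (258,100) and the tang runs straight down between the fingers at (258,240). I'll close on it.

Call:
play_rows(
  series=[100,0,0,0.003,0,0,-0.7,40,0,0,0.003,0,0,-0.7,15,0,0,0.003,0,0,-0.7,5,0,0,0.003,0,0,-0.7,5,0,0,0.003,0,0,-0.7,5,0,0,0.003,0,0,-0.7,5,0,0,0.003,0,0,-0.7,5,0,0,0.003,0,0,-0.7,5,0,0,0.003,0,0,-0.7,5,0,0,0.003,0,0,-0.7],
  force=30,
)

```text
time: 3.58
position: [0.5836, -0.3341, 0.0045]
tool_rot: [-0.436, -3.111, 0.0]
ft_force: [0.5, 0.5, -0.3]
grip_width: 0.401
```

```bash
python3 - <<'E'
from h import *
from bench import *
s=get_state();print(s["time"],s["position"],yawof(s),s["ft_force"],s["grip_width"]*87)
E
```

```text
3.5833 [ 0.58358249 -0.33412297  0.00451037] (np.float64(164.03283455505914), array([-6.04930471e-05, -1.54701578e-05, -9.99999998e-01])) [ 0.46199207  0.47570223 -0.28635086] 34.89587778220999
```

Still closing, so I'll wait.

Call:
play_rows(
  series=[5,0,0,0,0,0,0,5,0,0,0,0,0,0,5,0,0,0,0,0,0,5,0,0,0,0,0,0,5,0,0,0,0,0,0,5,0,0,0,0,0,0],
  force=30,
)

```text
time: 4.08
position: [0.5836, -0.3342, 0.0045]
tool_rot: [0.436, 3.111, -0.0]
ft_force: [0.3, -0.0, -0.2]
grip_width: 0.229
```

```bash
python3 - <<'E'
from h import *
from bench import *
s=get_state();print(s["time"],s["position"],yawof(s),s["ft_force"],s["grip_width"]*87)
i=get_image("wrist");cv2.imwrite("pics/w3.png",i["frame"][:,:,::-1])
E
```

```text
4.0833 [ 0.583632   -0.33415159  0.00454126] (np.float64(164.03462851152707), array([ 3.99842441e-05, -8.60789939e-05, -9.99999995e-01])) [ 0.3435596 -0.0236819 -0.1823763] 19.93514298797221
```

View pics/w3.png

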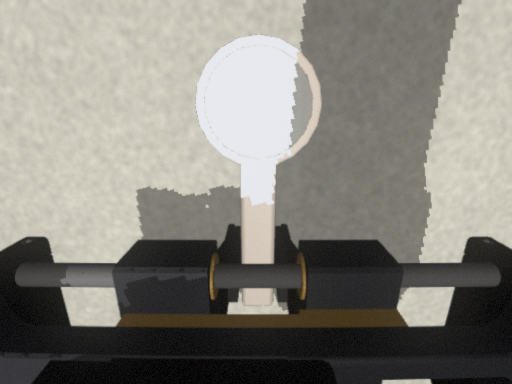

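```bash
python3 - <<'E'
from h import *
from bench import *
s=get_state()
i=get_image("wrist")
# outline of rim: predict vs fit
R0=Ro.from_rotvec(s["tool_rot"])
for off in (.085,.083,.081):
    c=s["position"]+R0.apply([off,0,0]); c[2]=.024
    t=np.linspace(0,2*np.pi,73);ring=c+.032*np.c_[np.cos(t),np.sin(t),0*t]
    p=proj(i,ring);print(off,c,p.min(0),p.max(0))
c[2]=0.0
E
```

```text
0.085 [ 0.5018526  -0.31079775  0.024     ] [192.89600293  28.68083993] [322.38207587 164.72744482]
0.083 [ 0.50377542 -0.31134796  0.024     ] [193.15720682  33.47085399] [322.11237682 168.44600023]
0.081 [ 0.50569825 -0.31189817  0.024     ] [193.41713379  38.22421586] [321.84400715 172.13493929]
```

```bash
python3 - <<'E'
from h import *
from bench import *
s=get_state()
go(s,(.562,-.22,.13),90)
E
```

```text
shift [ 0.0522  0.1038 -0.1255] turn [-0.    0.   74.03]
```

Call:
play_rows(
  series=[5,0,0,-0.01,0,0,0,5,0,0,-0.03,0,0,0,5,0,0,-0.055,0,0,2,5,0,0.005,-0.08,0,0,7,5,0.006,0.015,-0.1,0,0,14,5,0.013,0.027,-0.115,0,0,21,5,0.02,0.04,-0.125,0,0,28,5,0.027,0.053,-0.125,0,0,35,5,0.034,0.066,-0.125,0,0,42,5,0.04,0.078,-0.125,0,0,49],
)

```text
time: 5.02
position: [0.5665, -0.2471, 0.1306]
tool_rot: [1.694, 2.645, -0.0]
ft_force: [0.2, 0.0, -1.8]
grip_width: 0.229
```

Call:
play_rows(
  series=[5,0.015,0.005,0,0,0,6,5,0.02,0.007,0,0,0,12,5,0.025,0.009,0,0,0,18,5,0.028,0.01,0,0,0,22,5,0.028,0.01,0,0,0,25,5,0.028,0.01,0,0,0,25],
)

```text
time: 5.52
position: [0.5639, -0.218, 0.1302]
tool_rot: [2.221, 2.221, -0.0]
ft_force: [-0.4, -0.2, -0.8]
grip_width: 0.225
```

```bash
python3 - <<'E'
from h import *
from bench import *
s=get_state();print(s["time"],s["position"],yawof(s),s["ft_force"],s["grip_width"]*87)
i=get_image("wrist");pickle.dump(i,open("w4.pkl","wb"));cv2.imwrite("pics/w4.png",i["frame"][:,:,::-1])
E
```

```text
5.5167 [ 0.56387312 -0.21799754  0.13022083] (np.float64(90.01603080188256), array([ 3.22716766e-04, -4.37643113e-04, -9.99999852e-01])) [-0.36080841 -0.22465041 -0.76592103] 19.600164786593655
```

View pics/w4.png

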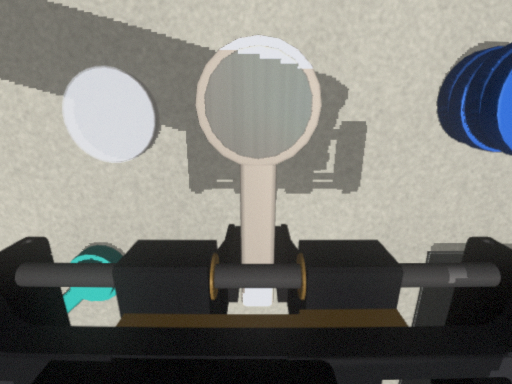

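Call:
play_rows(
  series=[5,0.02,-0.02,-0.01,0,0,0,5,0.04,-0.05,-0.02,0,0,0,5,0.06,-0.075,-0.03,0,0,0,5,0.075,-0.095,-0.03,0,0,0,5,0.088,-0.104,-0.03,0,0,0,5,0.088,-0.104,-0.03,0,0,0,5,0.088,-0.104,-0.03,0,0,0],
)

```text
time: 6.15
position: [0.4598, -0.1306, 0.1602]
tool_rot: [2.217, 2.223, -0.001]
ft_force: [0.5, -0.9, -1.2]
grip_width: 0.225
```

```bash
python3 - <<'E'
from h import *
from bench import *
s=get_state();print(s["time"],s["position"],yawof(s),s["ft_force"],s["grip_width"]*87)
i=get_image("wrist");pickle.dump(i,open("w5.pkl","wb"));cv2.imwrite("pics/w5.png",i["frame"][:,:,::-1])
crop(i,(270,0,430,140),4.5,"pics/w5c.png")
E
```

```text
6.15 [ 0.45983284 -0.13062271  0.16019778] (np.float64(90.14900554147006), array([ 0.00114419, -0.00168145, -0.99999793])) [ 0.52625486 -0.92773219 -1.2069433 ] 19.603031644709155
```

View pics/w5c.png

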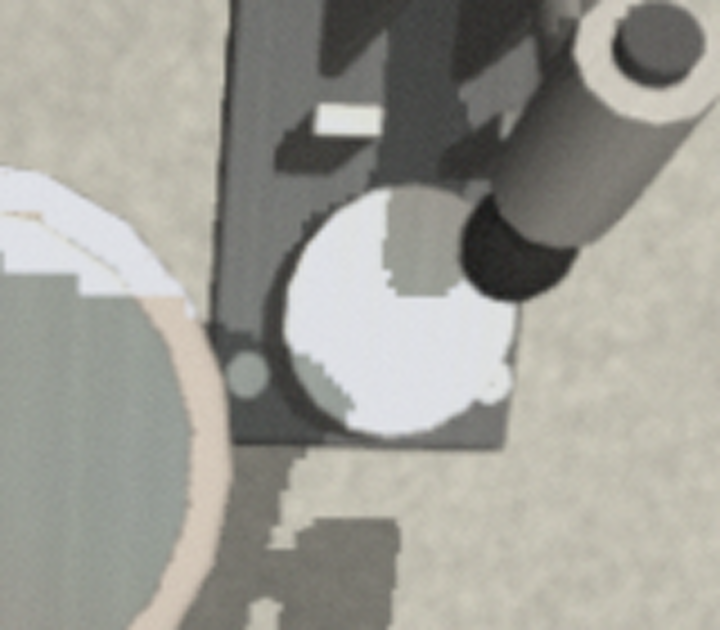

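```bash
python3 - <<'E'
from h import *
from bench import *
from scipy.optimize import least_squares
i=pickle.load(open("w5.pkl","rb"))
obs=np.array([283,517,185,437])/4.5+np.array([270,270,0,0])
t=np.linspace(0,2*np.pi,361)
def f(p,r=.026):
    q=proj(i,np.c_[p[0]+r*np.cos(t),p[1]+r*np.sin(t),.03+0*t]);return np.array([q[:,0].min(),q[:,0].max(),q[:,1].min(),q[:,1].max()])-obs
r=least_squares(f,[.56,-.01]);print(r.x,r.fun)
# plate left edge & front edge z=.0? directions
P=lambda a,b,z:onz(i,(270+a/4.5,b/4.5),z)
print(P(213,440,0.006),P(232,20,.006),P(232,441,.006),P(505,446,.006))
print("bolts",P(248,374,.008),P(492,383,.008),"stop top",P(348,119,.042))
s=get_state()
R0=Ro.from_rotvec(s["tool_rot"])
c=s["position"]+R0.apply([.083,0,0]);c[2]=s["position"][2]-.0045+.024
q=proj(i,c+.032*np.c_[np.cos(t),np.sin(t),0*t]);print("ring",q.min(0),q.max(0))
crop(i,(180,20,340,180),4,"pics/w5h.png")
E
```

```text
[ 0.56030383 -0.0120631 ] [-0.24971596  0.25303087 -0.33656383  0.38455204]
[ 0.52580439 -0.037853    0.006     ] [0.52447212 0.05180814 0.006     ] [ 0.53045703 -0.03805     0.006     ] [ 0.59762277 -0.03857043  0.006     ]
bolts [ 0.53279362 -0.02288951  0.008     ] [ 0.59171554 -0.02429364  0.008     ] stop top [0.54177966 0.02301672 0.042     ]
ring [193.32105929  35.39959941] [322.17150173 170.02323834]
```

View pics/w5h.png

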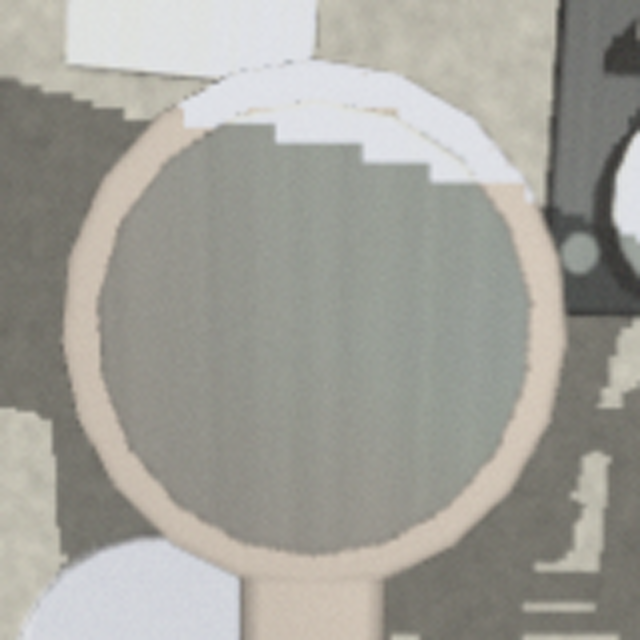

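Call:
play_rows(
  series=[5,-0.02,0.01,0,0,0,0,5,-0.05,0.03,0,0,0,0,5,-0.07,0.06,0,0,0,0,5,-0.075,0.085,0,0,0,0,5,-0.075,0.1,0.02,0,0,0,5,-0.075,0.1,0.05,0,0,0,5,-0.075,0.1,0.08,0,0,0,5,-0.075,0.1,0.105,0,0,0,5,-0.075,0.1,0.118,0,0,0,5,-0.075,0.1,0.118,0,0,0],
)

```text
time: 7.03
position: [0.5575, -0.2057, 0.0375]
tool_rot: [-2.217, -2.217, 0.004]
ft_force: [0.1, 0.1, -1.1]
grip_width: 0.231
```

```bash
python3 - <<'E'
from h import *
from bench import *
s=get_state();print(s["time"],s["position"],yawof(s),s["ft_force"],s["grip_width"]*87)
go(s,(.5605,-.097,.042),90)
i=get_image("side");crop(i,(190,120,360,280),4,"pics/s6.png")
E
```

```text
7.0333 [ 0.55746903 -0.20569267  0.0374848 ] (np.float64(89.99447856985249), array([-0.00634189,  0.00277732, -0.99997603])) [ 0.06468234  0.06677011 -1.11160262] 20.129791626350908
shift [ 0.1087  0.003  -0.0042] turn [-0.36 -0.16 -0.01]
```

View pics/s6.png

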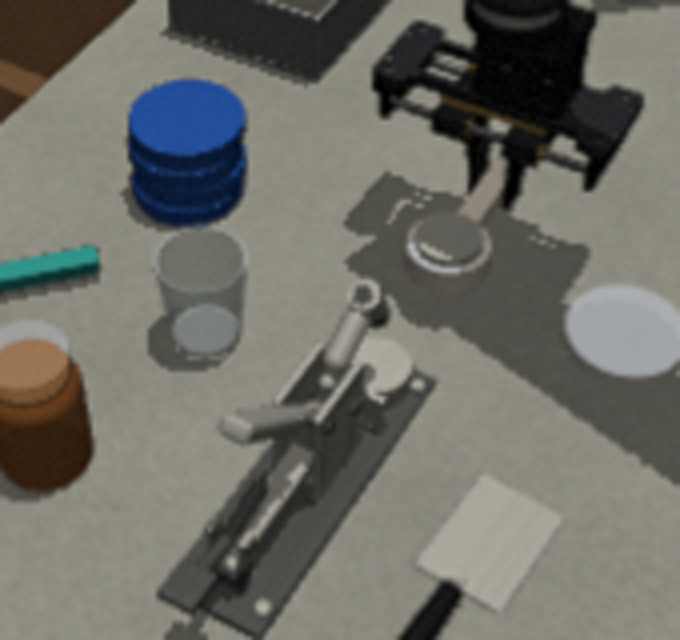

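Call:
play_rows(
  series=[5,0,0.003,-0.004,0,0,0,5,0.01,0.003,-0.004,0,0,0,5,0.02,0.003,-0.004,0,0,0,5,0.03,0.003,-0.004,0,0,0,5,0.035,0.003,-0.004,0,0,0,5,0.035,0.003,-0.004,0,0,0,5,0.035,0.003,-0.004,0,0,0],
)

```text
time: 7.67
position: [0.5629, -0.1699, 0.0459]
tool_rot: [2.219, 2.223, -0.0]
ft_force: [0.3, -0.8, -1.4]
grip_width: 0.227
```

```bash
python3 - <<'E'
from h import *
from bench import *
s=get_state();print(s["time"],s["position"],yawof(s),s["ft_force"],s["grip_width"]*87)
go(s,(.5605,-.097,.042),90)
E
```

```text
7.6667 [ 0.56291875 -0.16992524  0.04591373] (np.float64(90.1231303341376), array([ 3.76486030e-04, -6.51742504e-04, -9.99999717e-01])) [ 0.3238645  -0.75513701 -1.42600502] 19.779391580403388
shift [ 0.0729 -0.0023  0.0039] turn [0.02 0.04 0.12]
```

Call:
play_rows(
  series=[5,0.005,-0.002,0.003,0,0,0,5,0.015,-0.002,0.003,0,0,0,5,0.025,-0.002,0.003,0,0,0,5,0.035,-0.002,0.003,0,0,0,5,0.045,-0.002,0.003,0,0,0,5,0.055,-0.002,0.003,0,0,0,5,0.062,-0.002,0.003,0,0,0,5,0.067,-0.002,0.003,0,0,0,5,0.067,-0.002,0.003,0,0,0,5,0.067,-0.002,0.003,0,0,0],
)

```text
time: 8.5
position: [0.5608, -0.1035, 0.0426]
tool_rot: [2.22, 2.222, -0.0]
ft_force: [-0.4, -0.5, -1.3]
grip_width: 0.223
```

```bash
python3 - <<'E'
from h import *
from bench import *
s=get_state();print(s["time"],s["position"],yawof(s),s["ft_force"],s["grip_width"]*87)
i=get_image("wrist");cv2.imwrite("pics/w7.png",i["frame"][:,:,::-1])
i=get_image("side");crop(i,(220,150,360,280),4.5,"pics/s7.png")
i=get_image("scene");crop(i,(190,120,340,230),5,"pics/c7.png")
go(s,(.5605,-.097,.042),90)
E
```

```text
8.5 [ 0.56081391 -0.10352368  0.04258121] (np.float64(90.06064877959956), array([ 5.21319567e-05, -4.39968771e-04, -9.99999902e-01])) [-0.41176532 -0.46597651 -1.28651124] 19.368005395749993
shift [ 0.0065 -0.0003  0.0006] turn [0.   0.03 0.06]
```

View pics/w7.png

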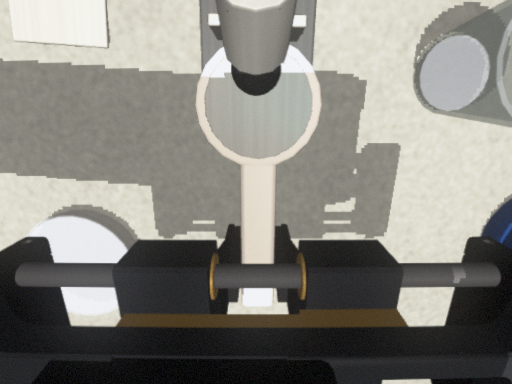

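View pics/s7.png

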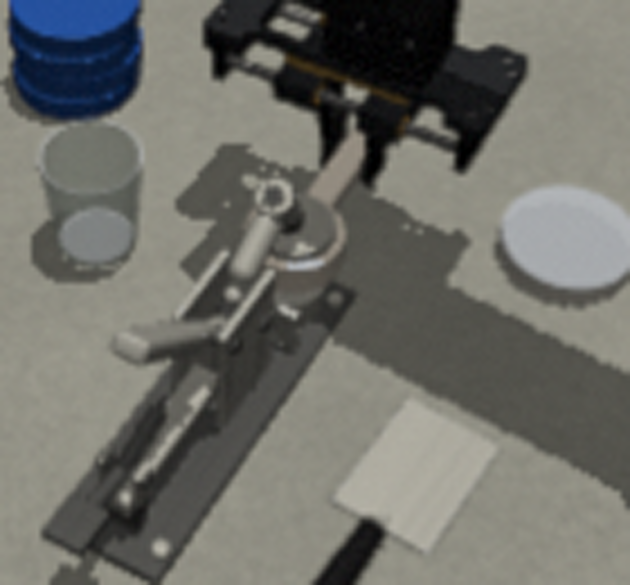

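View pics/c7.png

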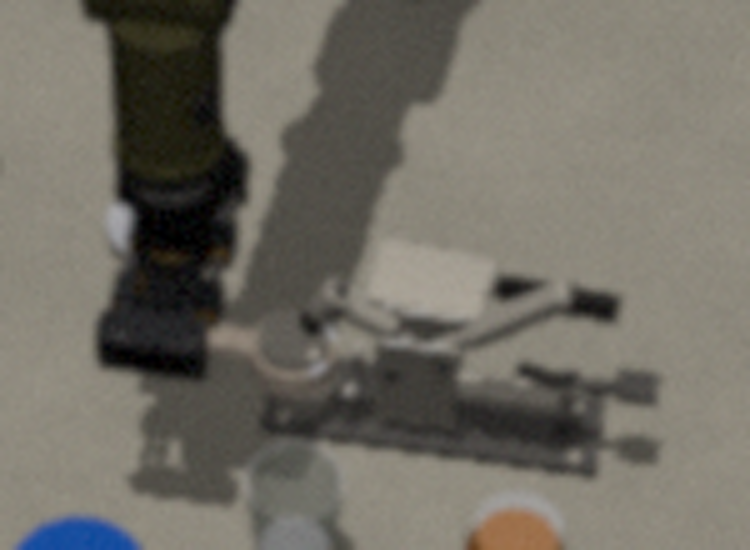

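```bash
python3 - <<'E'
from h import *
from bench import *
s=get_state();i=get_image("wrist");pickle.dump(i,open("w7.pkl","wb"))
crop(i,(190,0,330,110),5,"pics/w7c.png")
print(onz(i,(258.8,100),s["position"][2]-.0045+.026),onz(i,(257,20),.042),onz(i,(257,26),.042))
E
```

```text
[ 0.5618263  -0.01891766  0.06400464] [0.56093187 0.02168904 0.042     ] [0.56093129 0.01887024 0.042     ]
```

View pics/w7c.png

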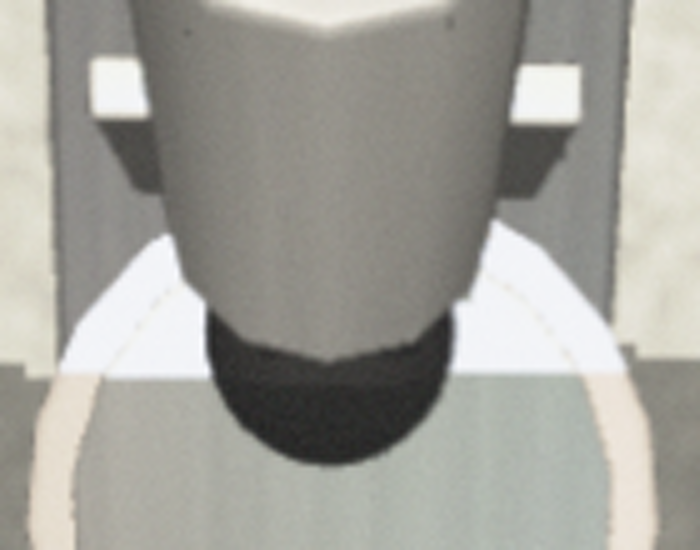

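Call:
play_rows(
  series=[5,0.003,-0.001,0,0,0,0,5,0.006,-0.001,0,0,0,0,5,0.006,-0.001,0.002,0,0,0,5,0.006,-0.001,0.004,0,0,0,5,0.006,-0.001,0.006,0,0,0,5,0.006,-0.001,0.007,0,0,0,5,0.006,-0.001,0.007,0,0,0,5,0.006,-0.001,0.007,0,0,0],
)

```text
time: 9.37
position: [0.5597, -0.0976, 0.0354]
tool_rot: [-2.221, -2.222, 0.0]
ft_force: [-0.1, 0.0, -1.4]
grip_width: 0.23
```

```bash
python3 - <<'E'
from h import *
from bench import *
s=get_state();print(s["time"],s["position"],yawof(s),s["ft_force"],s["grip_width"]*87)
i=get_image("wrist");crop(i,(190,0,330,110),5,"pics/w8c.png")
print(onz(i,(258.8,100),s["position"][2]-.0045+.026))
E
```

```text
9.3667 [ 0.55966559 -0.09763565  0.03537528] (np.float64(90.02601905262763), array([-2.51995715e-04, -1.39340622e-05, -9.99999968e-01])) [-0.12826669  0.02948972 -1.42813735] 20.016304762480868
[ 0.56068507 -0.01209921  0.05687528]
```

View pics/w8c.png

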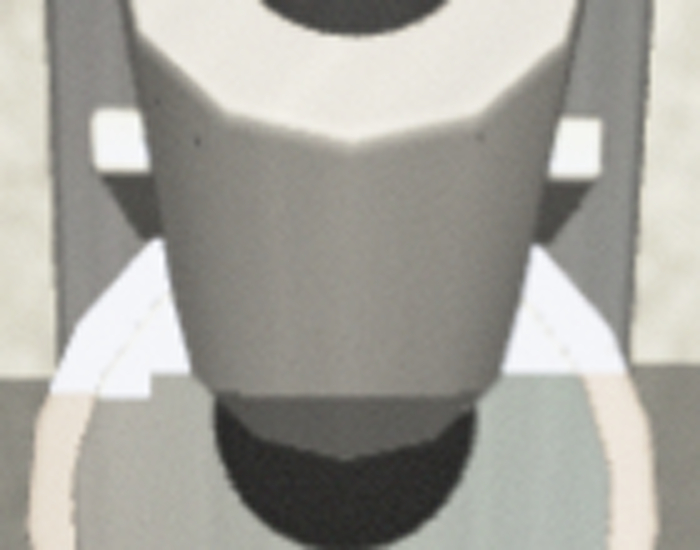

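Call:
play_rows(
  series=[5,0,0,0.0005,0,0,0,5,0,0,0.001,0,0,0,5,0,0,0.001,0,0,0,5,0,0,0.001,0,0,0],
)

```text
time: 9.75
position: [0.5599, -0.0976, 0.0347]
tool_rot: [2.221, 2.222, 0.0]
ft_force: [0.1, -0.4, -0.2]
grip_width: 0.228
```

Call:
play_rows(
  series=[30,0,0,0.0005,0,0,0,40,0,0,0.0005,0,0,0,60,0,0,0.0005,0,0,0,60,0,0,0.0005,0,0,0,60,0,0,0.0005,0,0,0,60,0,0,0.0005,0,0,0,60,0,0,0.0005,0,0,0,60,0,0,0.0005,0,0,0],
)

```text
time: 10.42
position: [0.5597, -0.0976, 0.0341]
tool_rot: [2.221, 2.222, -0.0]
ft_force: [0.2, -0.2, -0.1]
grip_width: 0.591
```

```bash
python3 - <<'E'
from h import *
from bench import *
s=get_state();print(s["time"],s["position"],yawof(s),s["ft_force"],s["grip_width"]*87)
i=get_image("wrist");cv2.imwrite("pics/w9.png",i["frame"][:,:,::-1])
E
```

```text
10.4167 [ 0.55974335 -0.09756781  0.03405705] (np.float64(90.03521840789142), array([-6.41047637e-06, -1.02170371e-04, -9.99999995e-01])) [ 0.15004224 -0.16136274 -0.09114011] 51.382339610815166
```

View pics/w9.png

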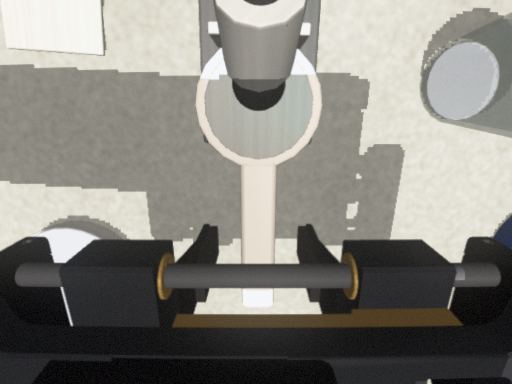

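The holder lies free on the anvil: head at (258,100), symmetric between the stops at (213,30) and (305,30), with the foot over it. I'll rise and move over to the handle.

Call:
play_rows(
  series=[60,0,0,-0.01,0,0,0,60,0,0,-0.03,0,0,0,60,0,0,-0.065,0,0,0,60,0,0,-0.1,0,0,0,30,0,0,-0.135,0,0,0,0,0,0,-0.17,0,0,0,0,0.03,0,-0.175,0,0,0,0,0.065,0,-0.175,0,0,0,0,0.1,0,-0.175,0,0,0,0,0.135,0,-0.175,0,0,0],
)

```text
time: 11.3
position: [0.5597, 0.0388, 0.2105]
tool_rot: [2.221, 2.22, 0.002]
ft_force: [0.6, 1.1, -0.2]
grip_width: 0.231
```

```bash
python3 - <<'E'
from h import *
from bench import *
s=get_state();print(s["time"],s["position"],yawof(s),s["ft_force"],s["grip_width"]*87)
go(s,(.5605,.140,.2),90)
i=get_image("wrist");pickle.dump(i,open("w10.pkl","wb"));cv2.imwrite("pics/w10.png",i["frame"][:,:,::-1])
E
```

```text
11.3 [0.55969257 0.03876455 0.21048978] (np.float64(89.98128458028218), array([ 1.84994989e-03, -4.29168789e-04, -9.99998197e-01])) [ 0.5955294   1.08850569 -0.19638983] 20.05366437430382
shift [0.1012 0.0008 0.0104] turn [ 0.11  0.02 -0.02]
```

View pics/w10.png

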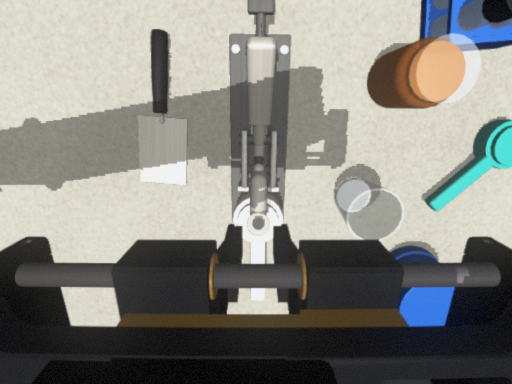

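```bash
python3 - <<'E'
from h import *
i=pickle.load(open("w10.pkl","rb"))
print("tail",onz(i,(261.5,40),.158),"handlemid",onz(i,(260,110),.115),"pad",onz(i,(261.5,6),.068),"bolts",onz(i,(235,48),.008),onz(i,(284.5,48),.008))
print(proj(i,[(.5605,.150,.147),(.5605,.228,.068),(.5605,.168,.154)]))
E
```

```text
tail [0.56307214 0.16660185 0.158     ] handlemid [0.56263977 0.11889964 0.115     ] pad [0.56432564 0.21591347 0.068     ] bolts [0.53350927 0.19014222 0.008     ] [0.59312244 0.19019635 0.008     ]
[[257.77174006  67.65156119]
 [257.56352892  -8.24186649]
 [257.82432867  39.16715757]]
```

Call:
play_rows(
  series=[0,0.03,0.003,0,0,0,0,0,0.06,0.003,0,0,0,0,0,0.085,0.003,0,0,0,0,0,0.1,0.003,0.01,0,0,0,0,0.1,0.003,0.02,0,0,0,0,0.1,0.003,0.02,0,0,0,0,0.1,0.003,0.02,0,0,0,0,0.1,0.003,0.02,0,0,0],
  force=40,
)

```text
time: 12.02
position: [0.5631, 0.1355, 0.1893]
tool_rot: [2.223, 2.219, -0.001]
ft_force: [0.3, -0.8, -0.6]
grip_width: 0.008
```

```bash
python3 - <<'E'
from h import *
from bench import *
s=get_state();print(s["time"],s["position"],yawof(s),s["ft_force"],s["grip_width"]*87)
i=get_image("scene");crop(i,(190,110,340,230),5,"pics/c11.png")
i=get_image("side");crop(i,(190,120,360,290),3.5,"pics/s11.png")
E
```

```text
12.0167 [0.56306035 0.13551465 0.18934041] (np.float64(89.88869962796933), array([ 2.26425016e-04, -9.65965557e-04, -9.99999508e-01])) [ 0.27124637 -0.83403846 -0.5721831 ] 0.7304101721876515
```

View pics/c11.png

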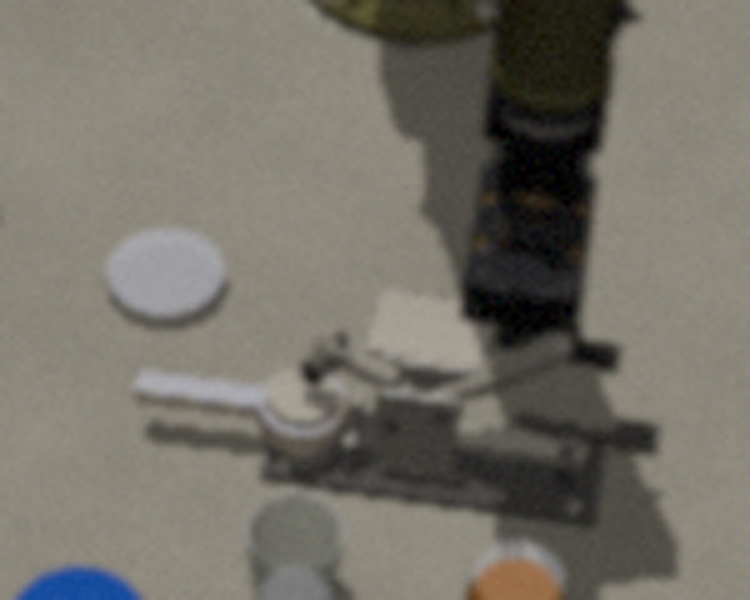

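View pics/s11.png

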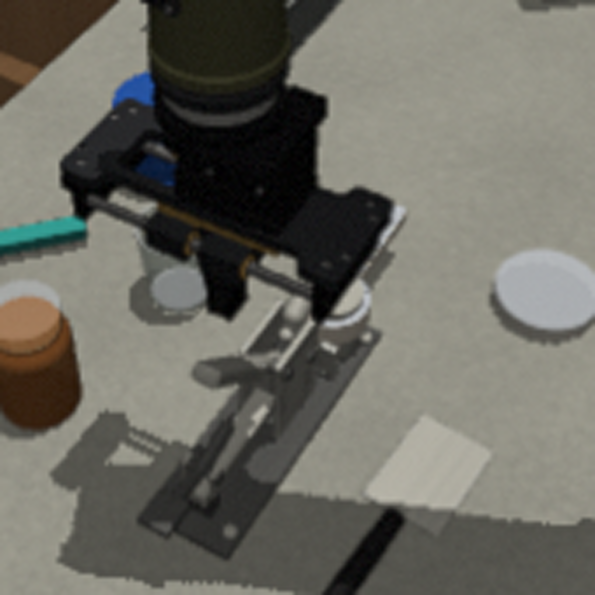

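Call:
play_rows(
  series=[0,0.006,0,0.012,0,0,0,0,0.006,0,0.022,0,0,0,0,0.006,0,0.03,0,0,0,0,0.008,0,0.036,0,0,0,0,0.012,0,0.042,0,0,0,0,0.015,0,0.048,0,0,0,0,0.018,0,0.054,0,0,0,0,0.021,0,0.06,0,0,0],
)

```text
time: 12.78
position: [0.563, 0.1598, 0.1296]
tool_rot: [2.22, 2.223, 0.003]
ft_force: [-2.3, 0.9, 10.4]
grip_width: 0.004
```

```bash
python3 - <<'E'
from h import *
from bench import *
s=get_state();print(s["time"],s["position"],yawof(s),s["ft_force"],s["grip_width"]*87)
i=get_image("scene");crop(i,(190,110,340,230),5,"pics/c12.png")
E
```

```text
12.7833 [0.56300316 0.1598066  0.12962654] (np.float64(90.07005661530398), array([ 0.00132308,  0.00100845, -0.99999862])) [-2.28831239  0.91185986 10.3930559 ] 0.34745669511998906
```

View pics/c12.png

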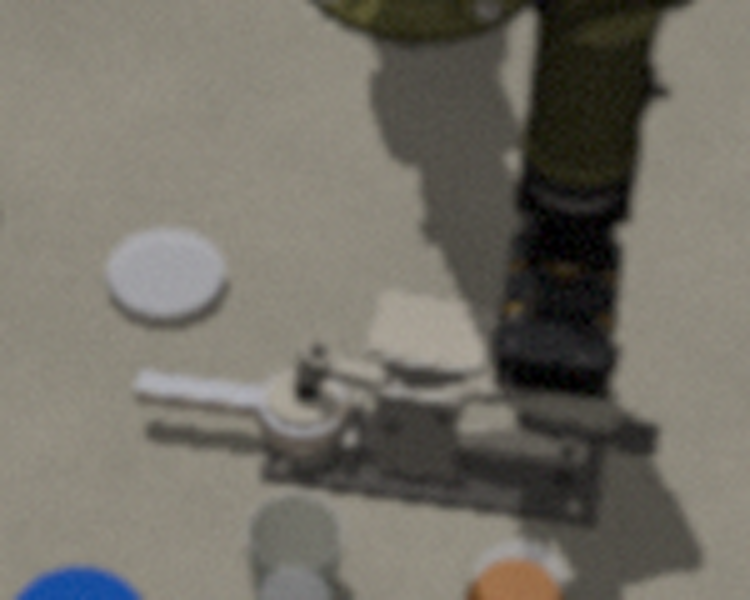

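Call:
play_rows(
  series=[0,0.002,0,0.006,0,0,0,0,0.004,0,0.012,0,0,0,0,0.006,0,0.018,0,0,0,0,0.008,0,0.024,0,0,0,0,0.01,0,0.03,0,0,0,0,0.011,0,0.036,0,0,0,0,0.012,0,0.04,0,0,0,0,0.012,0,0.041,0,0,0],
)

```text
time: 13.5
position: [0.5623, 0.1707, 0.0877]
tool_rot: [-2.22, -2.222, 0.001]
ft_force: [-1.8, 0.3, 7.1]
grip_width: 0.0
```

```bash
python3 - <<'E'
from h import *
from bench import *
s=get_state();print(s["time"],s["position"],yawof(s),s["ft_force"],s["grip_width"]*87)
i=get_image("scene");crop(i,(190,110,340,230),5,"pics/c13.png")
E
```

```text
13.5 [0.56232968 0.17067529 0.08773717] (np.float64(90.04800163389037), array([-8.25349701e-04, -3.09386512e-04, -9.99999612e-01])) [-1.75017115  0.2811532   7.11725389] 0.017950945356473257
```

View pics/c13.png

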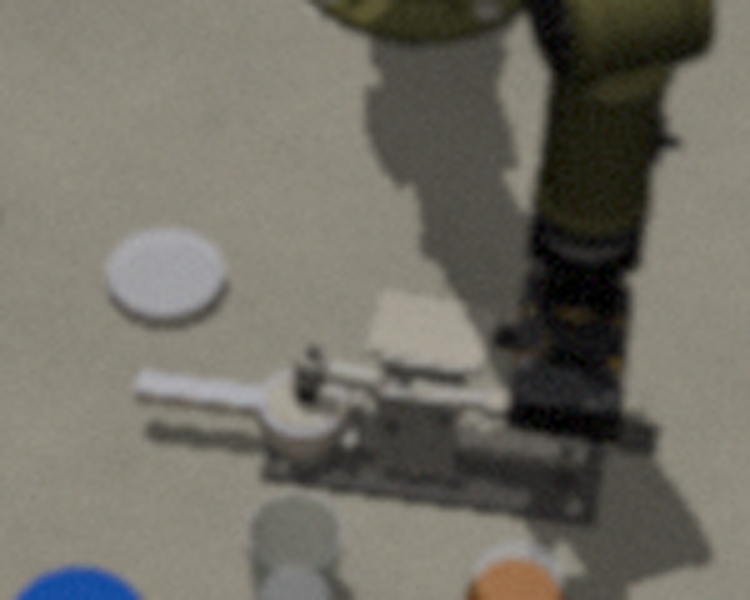

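Call:
play_rows(
  series=[0,0,0,0.0015,0,0,0,0,0,0,0.0015,0,0,0,0,0,0,-0.003,0,0,0,0,0,0,-0.01,0,0,0,0,0,0,-0.03,0,0,0,0,0,0,-0.055,0,0,0,0,0,0,-0.06,0,0,0,0,0,0,-0.06,0,0,0],
)

```text
time: 14.22
position: [0.564, 0.1706, 0.1499]
tool_rot: [2.22, 2.22, 0.005]
ft_force: [0.4, -0.9, -0.9]
grip_width: 0.006
```

```bash
python3 - <<'E'
from h import *
from bench import *
s=get_state();print(s["time"],s["position"],yawof(s),s["ft_force"],s["grip_width"]*87)
i=get_image("scene");crop(i,(190,110,340,230),5,"pics/c14.png")
i=get_image("side");crop(i,(190,120,360,290),3.5,"pics/s14.png")
go(s,(.564,.238,.11),90)
E
```

```text
14.2167 [0.56400523 0.17057923 0.14989505] (np.float64(90.00216421712662), array([ 3.80602043e-03,  3.87143516e-04, -9.99992682e-01])) [ 0.43209891 -0.88041307 -0.9042593 ] 0.49819935407988436
shift [ 0.0674 -0.0002  0.0399] turn [ 0.22 -0.02  0.  ]
```

View pics/c14.png

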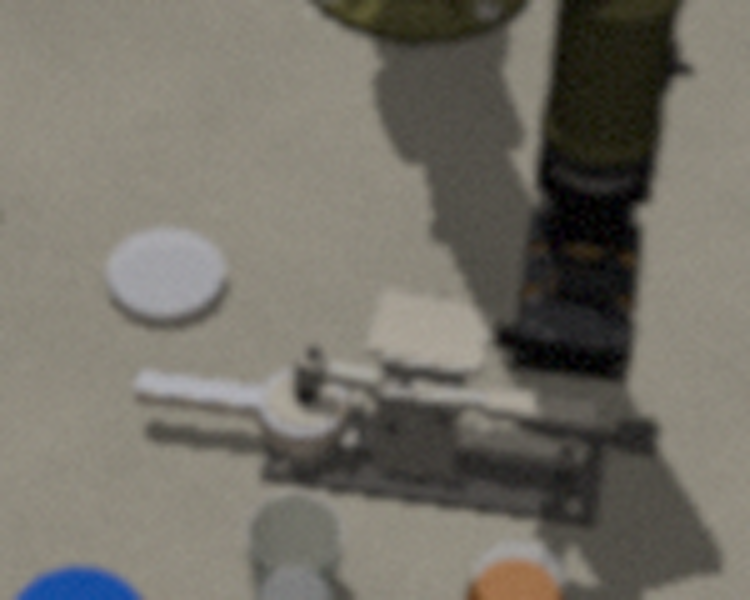

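View pics/s14.png

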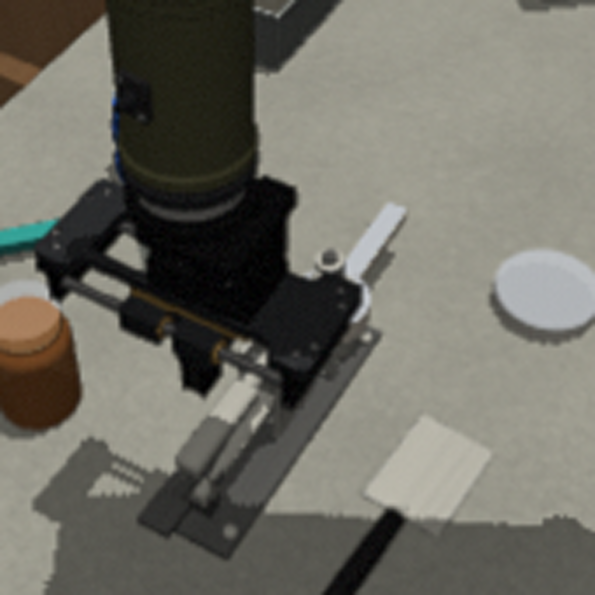

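Call:
play_rows(
  series=[0,0.02,0,0,0,0,0,0,0.045,0,0,0,0,0,0,0.067,0,0.01,0,0,0,0,0.067,0,0.03,0,0,0,0,0.067,0,0.05,0,0,0,0,0.067,0,0.06,0,0,0,0,0.067,0,0.06,0,0,0,0,0.067,0,0.06,0,0,0],
)

```text
time: 14.98
position: [0.5619, 0.2367, 0.0869]
tool_rot: [-2.221, -2.221, 0.004]
ft_force: [0.1, 0.3, 0.7]
grip_width: 0.006
```

```bash
python3 - <<'E'
from h import *
from bench import *
s=get_state();print(s["time"],s["position"],yawof(s),s["ft_force"],s["grip_width"]*87)
i=get_image("scene");crop(i,(190,110,340,230),5,"pics/c15.png")
i=get_image("side");crop(i,(190,120,360,290),3.5,"pics/s15.png")
E
```

```text
14.9833 [0.56192721 0.23669868 0.08689771] (np.float64(90.00304084191703), array([-2.34987492e-03, -8.28137386e-04, -9.99996896e-01])) [0.12514457 0.34941147 0.66740154] 0.508651861338773
```

View pics/c15.png

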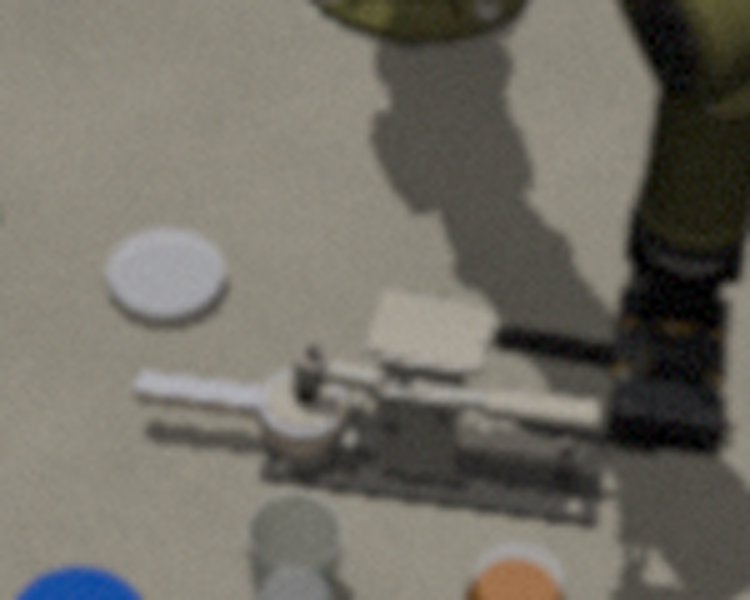

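View pics/s15.png

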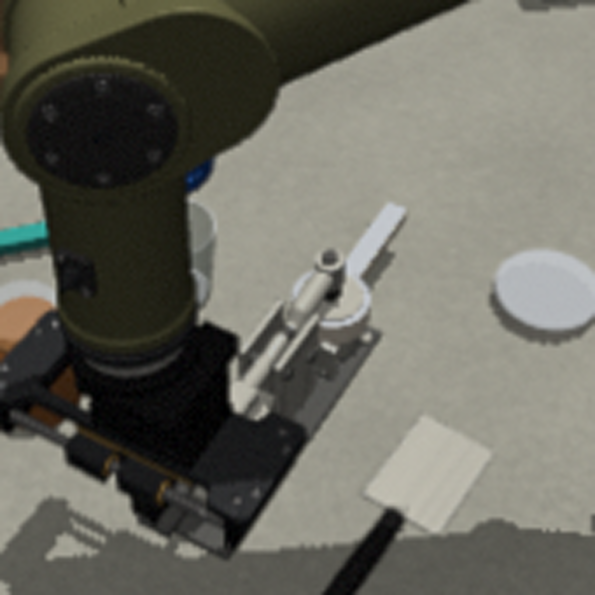

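Call:
play_rows(
  series=[0,0.003,0.001,0.015,0,0,0,0,0.003,0.001,0.025,0,0,0,0,0.003,0.001,0.033,0,0,0,0,0.003,0.001,0.039,0,0,0,0,0.003,0.001,0.039,0,0,0],
)

```text
time: 15.5
position: [0.5629, 0.2403, 0.0476]
tool_rot: [-2.22, -2.222, 0.002]
ft_force: [1.4, 1.1, 2.4]
grip_width: 0.003
```

```bash
python3 - <<'E'
from h import *
from bench import *
s=get_state();print(s["time"],s["position"],yawof(s),s["ft_force"],s["grip_width"]*87)
i=get_image("scene");crop(i,(190,110,340,230),5,"pics/c16.png")
E
```

```text
15.5 [0.5629431  0.24028462 0.04755059] (np.float64(90.04657765480093), array([-1.58062177e-03, -3.63811753e-04, -9.99998685e-01])) [1.40732661 1.12561352 2.35769636] 0.2202067520437408
```

View pics/c16.png

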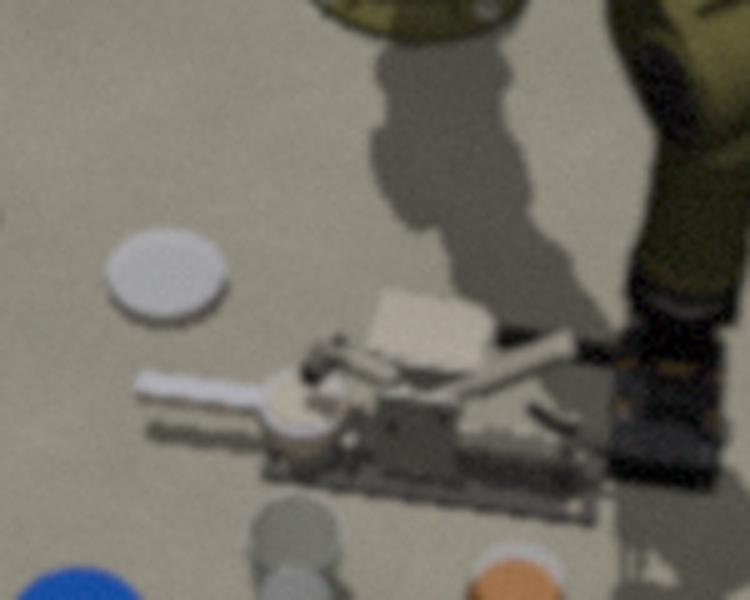

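The handle has sprung open. I'll retract away from the clamp and check.

Call:
play_rows(
  series=[0,0,0,-0.01,0,0,0,0,0.005,0,-0.03,0,0,0,0,0.01,0,-0.06,0,0,0,0,0.02,0,-0.095,0,0,0,0,0.03,0,-0.125,0,0,0,0,0.04,0,-0.15,0,0,0,0,0.04,0,-0.15,0,0,0,0,0.04,0,-0.15,0,0,0,0,0.04,0,-0.15,0,0,0],
)

```text
time: 16.3
position: [0.5631, 0.2794, 0.1987]
tool_rot: [2.221, 2.221, -0.003]
ft_force: [-0.3, -0.1, -0.3]
grip_width: 0.003
```

```bash
python3 - <<'E'
from h import *
from bench import *
s=get_state();print(s["time"],s["position"],s["ft_force"],s["qd"].round(3))
i=get_image("scene");crop(i,(140,110,340,260),4,"pics/c17.png")
i=get_image("side");crop(i,(150,120,370,290),3.5,"pics/s17.png")
E
```

```text
16.3 [0.5630852  0.27936445 0.1986585 ] [-0.3061486  -0.11200221 -0.29366808] [ 0.006  0.016  0.013  0.022  0.001 -0.004 -0.002]
```

View pics/c17.png

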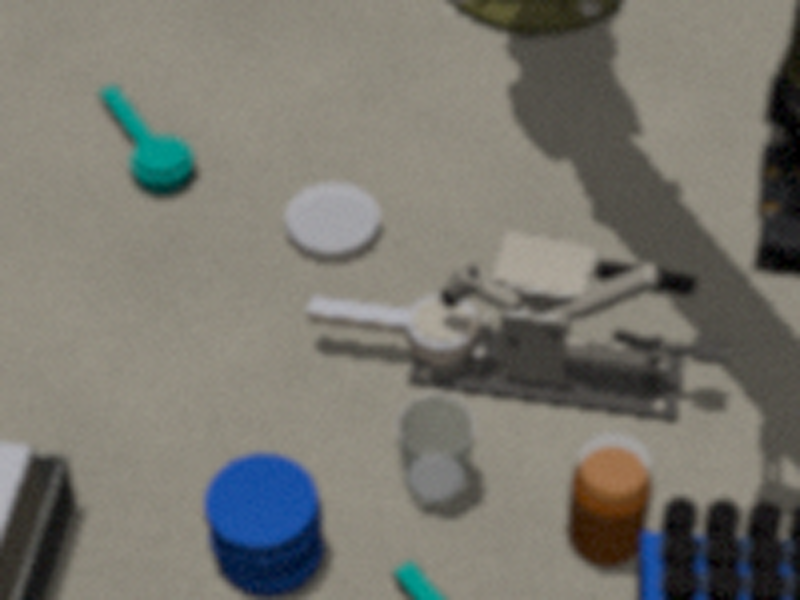

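View pics/s17.png

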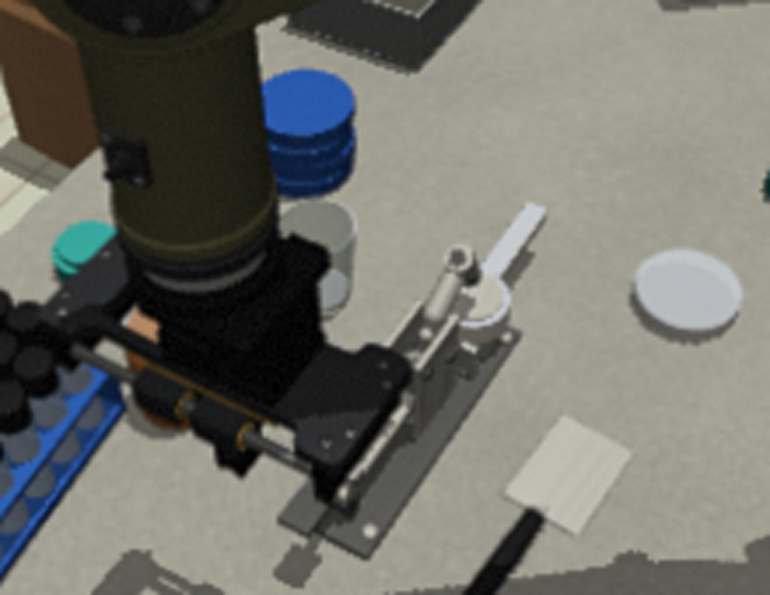

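```bash
python3 - <<'E'
from h import *
from bench import *
i=get_image("scene");j=get_image("side")
crop(i,(225,170,285,215),12,"pics/c18.png");crop(j,(265,185,315,225),14,"pics/s18.png")
t=np.linspace(0,2*np.pi,361)
for z in(.056,.061):
  for n,k,o,s in(("scene",i,(225,170),12),("side",j,(265,185),14)):
    q=proj(k,np.c_[.561+.026*np.cos(t),-.012+.026*np.sin(t),z+0*t]);print(z,n,(q.min(0)-o)*s,(q.max(0)-o)*s)
E
```

```text
0.056 scene [216.75938719 166.71127466] [390.94077443 300.28745154]
0.056 side [135.41616224 172.30932452] [395.99654253 368.20029985]
0.061 scene [216.72655144 155.89491612] [391.28957926 289.56021419]
0.061 side [135.91509508 155.66349623] [397.45028634 351.6858547 ]
```

View pics/c18.png

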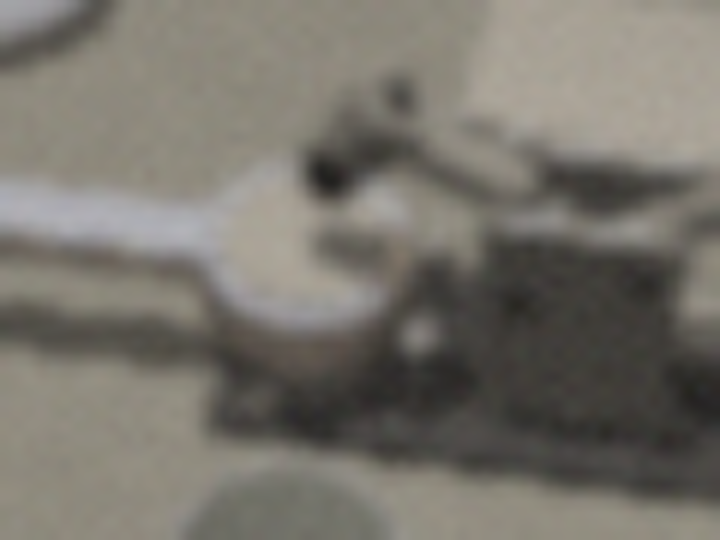

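View pics/s18.png

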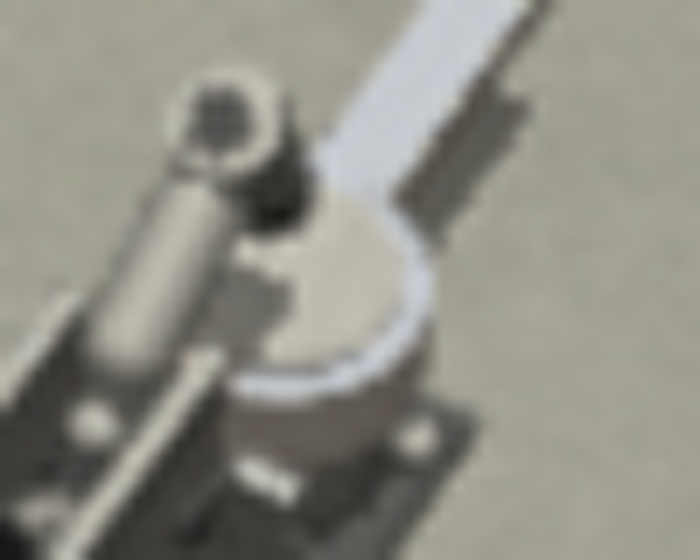

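The cap is now nearly flush with the rim, the head is seated, and the jaw and handle are open. Handing in.

```bash
python3 -c "
from bench import *
print(close_job())"
```

```text
the job is handed in; nothing more can be done
None
```

The job is handed in at about 16.5 s of the 54 s allowed. `close_job()` gives no verdict, so what follows is from my own checks.

**What I did:**
- I picked the white holder up by its tang and slid it under the open jaw onto the anvil.
- I pressed the handle down with shut fingers, at up to about 10 N in the readings I took, until it locked. It stayed level when I lifted the fingers off.
- I pressed the release pad, and the handle sprang open.
- I backed the arm clear of everything.

**Last checks:**
- **Clamp:** the pictures show the handle and jaw open, with the release lever back up.
- **Holder:** it lies level on the anvil with its cap nearly flush with the rim, so pressed home. The wrist camera put its head within about 1 mm of the anvil centre when I set it down.
- **Bystanders:** the flask, beaker, spatula, dish and lids look unmoved. I did not check the vial again, but the arm never came near it.
- **Contact:** force on the tool was about 0.

**Disagreements and limits:**
- The scene and wrist cameras differed by 3 to 4 mm. I used the wrist camera, which agreed with the grasp.
- The cap height was judged only by eye, not measured.

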